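# Pack the slide box and snap the carrying case shut

### The job

Pack the blue slide box for transport: lay it flat, right way up, in the recess of the open grey carrying case, its long side running front to back (at right angles to the hinge), setting it down rather than dropping it. Then swing the orange lid over and press it down until its tab snaps in behind the front rim, so that the lid stays shut by itself. Do not disturb the bottles, the culture dish and the pipette tip box standing about.

Things in the scene. Friction and masses are not known exactly. Their poses are not given: they have to be found in the camera images.
- case: Grey plastic carrying case, fixed to the worktop, open at the top, outer 132 (x) x 142 (y) x 46 mm high, walls and floor 4 mm. Origin: centre of its underside. x points to the hinge side (away from the robot), y along the hinge, z up. A 5 mm thick black insert on its floor leaves a white-bottomed recess 98 (x) x 60 (y) mm, centred at x +6 mm, y 0, its bottom 4 mm above the worktop.
- recess (a point): Centre of the recess bottom, 4 mm above the worktop; axes as the case.
- lid_hinge (a point): Middle of the lid's hinge line, in case frame x +66 mm, z 48 mm (above the worktop); axes as the case.
- lid_edge (a point): Middle of the lid's free edge (the tip of its 54 mm wide thumb lip), half-way through the lid's 4 mm thickness, 146 mm from the hinge line. Its frame turns with the lid: z is the normal of the outer face.
- lid (a joint): Angle of the orange lid, rad: 0 = shut (hard stop), 1.7 = open, leaning a little back past upright. Flat plate 134 x 142 x 4 mm plus thumb lip; shut, its top is 50 mm above the worktop. A weak spring hinge (about 1.5 N at the edge) swings it open to about 1.7 unless latched. The tab meets the rim at about 0.1 and has snapped in below 0.04; latched, the lid rests at about 0.02.
- slides_center (a point): Centre, half-way up, of the loose blue slide box, about 47 (x) x 85 (y) x 23 mm, about 0.1 kg, closed, lying flat on the worktop, right way up. Its x axis runs along its short side, y along its long side, z up. It may lie either way round in the recess. Grip it across the 47 mm.
- media: Bystander: bottle with blue cap and pink content, diameter 56, height 104 mm. Origin: centre of its underside.
- buffer: Bystander: white bottle with red cap, 38 x 38 x 88 mm. Origin: centre of its underside.
- dish: Bystander: closed round culture dish, diameter 91, height 15 mm. Origin: centre of its underside.
- tips: Bystander: lidded box of pipette tips, 92 x 118 x 71 mm. Origin: centre of its underside.
- rim (a point): Middle of the inner side of the rounded white rim bar inside the case's front wall (at -x), 39.5 mm above the worktop; the bar is 70 mm long, 7 mm thick and projects 5 mm inward from the wall. The round bead on the lid's tab snaps in behind and under it. Axes as the case.
- press_point (a point): Point on the lid's outer face right above the tab, 119 mm from the hinge. The black springy tab, 60 mm wide, 20 mm long, with a round bead 13 mm thick, hangs from the inner face here. Pressing it past the rim here takes about 5 to 10 N. Its frame turns with the lid: z is the normal of the outer face.

How it is judged:
By the outcome, as a careful person would: the job done as asked, in the order asked, and still so for the second after the job is handed in, with the robot touching nothing.
It also fails if it takes over 61 s, if anything falls off the work surface, if the arm or the gripper's body presses on something with over 40 N, if the wrist force passes 120 N, or if a joint passes its speed limit or range.

### The arm

A 7-joint arm with a two-finger parallel gripper is mounted at the origin on a cart in front of the work surface, level with it; the furniture and walls round the work are solid. World frame = base frame: x ahead of the robot, y to its left, z up, the work surface at z = 0. Lengths are in mm, angles in rad, forces in N, time in s.
With the tool pointing down it reaches from about 350 to 900 mm from the base axis. Payload 8.1 kg.
Tool frame: the origin (TCP) lies on the centre line of the jaws, within the pads' length; the fingertips stand 17 mm ahead of it and the grasp point (between the pads) lies 2 mm behind it; z points along the fingers, y is the line along which they close (so a half turn about z gives the same grasp; the last joint's range is limited). The gripper opens to 85 mm and grips with 20 to 120 N. Pads are 22 mm wide; open, the fingers measure 114 mm over their backs; the gripper's body (76 mm by 85 mm) begins 54 mm behind the grasp point. The pads swing forward as they close: fully open they stand 13 mm farther back than shut.
Start: joints at [1.098, 0.434, 0.025, 1.573, -0.012, 1.134, -0.075], TCP at [225.871, -582.772, 248.323] pointing down, gripper open.
Joint ranges: [-2.62, 2.62], [-0.44, 2.09], [-1.27, 1.32], [0.08, 2.57], [-1.32, 4.46], [0.12, 2], [-2.74, 2.74]. Speed limits (rad/s): [2.22, 2.22, 3.01, 3.01, 3.14, 3.14, 3.14].

### API

Orientations are given as a unit quaternion [w, x, y, z].
In Python, from rig import r gives the robot as it stands. The module is installed in compiled form; this text tells all that it offers.
- The arm moves only by the tool apply_moves, never from a script. Its argument "plan" is a list that holds one entry, the list of rows, each a list of 7 numbers: the shift along the tool's x, y, z in cm, then the turn, a rotation vector about the tool's x, y, z in rad, then the opening, from 0 (shut) to 1 (fully open). In form: [[[tx, ty, tz, ax, ay, az, jaw], ...]]. A call has 1 to 12 rows; each row shifts and turns the commanded pose from where the row before left it, along the tool's axes as they then stand; what a row does not reach is not made up. A row lasts 1/12 s, in which the tool goes at most 41.7 mm and 7.16 degrees, less where a joint would pass 70% of its speed; a pose out of reach is approached as far as the arm can. A call is refused whole if a number of a shift passes 4.17 or a number of a turn 0.125, either way. A call with a gripper value outside its range is refused whole. The fingers move at their own pace and stop on an object; "force" is the grip in N (left out, the last holds). Time passes only in rows, so rows that do not move let the fingers close. It gives the time, the measured TCP pose, the force, the opening and the grip force at its end, in the units of the state.
- r.observe(): the state, without advancing time (a new reading comes with each control period).
- r.camera(name): name is "side" or "top" or "wrist"; returns a dict with "image" (384x512x3 uint8, blue, green, red), "range_z" (384x512 float32, mm along the optical axis (not along the pixel's ray), 0 where there is no reading), "mtx" (3x3 intrinsics, pixels), "xyz" and "attitude" of the camera in the world; the wrist camera has in their place "mount" (4x4, takes a point from camera to tool coordinates, whose origin is the TCP and whose axes are the flange's). Camera axes: x right, y down, z forward; pixel columns grow to the right and rows downward; lengths in mm; the calibration is good to about 2 mm. A picture is of the moment at which its call begins: read the wrist's pose just before it.
- r.close_job(): hands the job in; it is judged then, once.
The state is a dict: "t": time; "joint_pos": joint angles; "qd": joint speeds; "joint_torque": joint torques, N m; "ee_pos": TCP position; "tcp_rot": TCP orientation; "ft_force": force on the tool from outside, world axes, zero at the start; "wrist_torque": the same for the moment, N m; "width": finger opening in mm; "finger_force": force on a finger pad.
Only numpy, scipy, OpenCV 4.12 (cv2) and the standard library are available. Lean on these libraries where they do the work, as an engineer would, in place of code of your own. Each camera call takes 0.05 s, during which the arm holds its last target. There are 200 camera calls.

## Working session

There is one attempt and no reset: what is moved stays moved. The work goes in short steps, Python scripts to look and compute and a tool call to move; the robot and the scene stay as the last step left them, time stands still between calls to the robot, and variables do not carry over. Pictures are saved under pics/ and viewed, at most 10 in all, crops included, and the job is handed in when it is done.

Besides the shell and the picture viewer there is one more tool, called as name(argument=value, ...) on one line, values as JSON. apply_moves: Moves the arm, as the interface text tells. Its arguments: {"type":"object","properties":{"plan":{"type":"array","items":{"type":"array","items":{"type":"array","items":{"type":"number"}}}},"force":{"type":"number"}},"required":["plan"]}

```bash
mkdir -p pics; cat > h.py <<'E'
import numpy as np, cv2
from scipy.spatial.transform import Rotation as R
from rig import r
def rot(q):
    q=np.array(q,float)
    return q if q.shape==(3,3) else R.from_quat(q[[1,2,3,0]]).as_matrix()
def cam(n):
    s=r.observe(); c=r.camera(n)
    if 'mount' in c:
        T=np.eye(4);T[:3,:3]=rot(s['tcp_rot']);T[:3,3]=s['ee_pos']; T=T@np.array(c['mount'])
    else:
        T=np.eye(4);T[:3,:3]=rot(c['attitude']);T[:3,3]=c['xyz']
    z=c['range_z'];v,u=np.mgrid[:z.shape[0],:z.shape[1]];K=np.array(c['mtx'])
    P=np.stack([(u-K[0,2])/K[0,0]*z,(v-K[1,2])/K[1,1]*z,z],-1)@T[:3,:3].T+T[:3,3]
    P[z==0]=np.nan
    return c['image'],P,T,K
E
python3 - <<'E'
from h import *
print(r.observe())
for n in ['top','side','wrist']:
    im,P,T,K=cam(n); cv2.imwrite(f'pics/{n}1.png',im); np.savez(f'{n}1.npz',im=im,P=P,T=T,K=K); print(n,T.round(2).tolist(),K[0].round())
a=[cv2.imread(f'pics/{n}1.png') for n in ['top','side']]
cv2.imwrite('pics/ts.png',cv2.resize(np.vstack(a),None,fx=.78,fy=.78))
E
```

```text
{'t': 0.0, 'joint_pos': array([ 1.09842223,  0.43521797,  0.02497492,  1.57411179, -0.0116005 ,
        1.13399865, -0.07509733]), 'qd': array([-0.00097625, -0.00014461,  0.00097035, -0.00039473, -0.00183348,
        0.00060937,  0.00045391]), 'joint_torque': array([ 4.47462471e-04, -6.70465136e+01,  1.02530077e+00, -3.16205657e+01,
        1.54948054e-02,  1.25976739e-02,  5.71244939e-06]), 'ee_pos': array([ 225.64983029, -582.32209493,  247.52340218]), 'tcp_rot': array([-7.65308375e-04,  9.82963078e-01,  1.83801402e-01, -2.16611483e-04]), 'ft_force': array([-0.32373318, -0.58643394,  0.21055427]), 'wrist_torque': array([-0.00614997, -0.01418431, -0.00424061]), 'finger_force': 0.0, 'width': 85.7538408338604}
top [[-0.03, -1.0, 0.03, 541.73], [-1.0, 0.03, 0.01, -271.23], [-0.01, -0.03, -1.0, 1017.6], [0.0, 0.0, 0.0, 1.0]] [424.   0. 260.]
side [[-0.64, -0.57, 0.51, 125.53], [-0.77, 0.49, -0.42, 107.93], [-0.01, -0.66, -0.75, 758.95], [0.0, 0.0, 0.0, 1.0]] [413.   0. 256.]
wrist [[0.36, -0.89, -0.28, 298.18], [-0.93, -0.35, -0.11, -554.95], [-0.0, 0.3, -0.95, 373.49], [0.0, 0.0, 0.0, 1.0]] [277.   0. 256.]
```

View pics/ts.png

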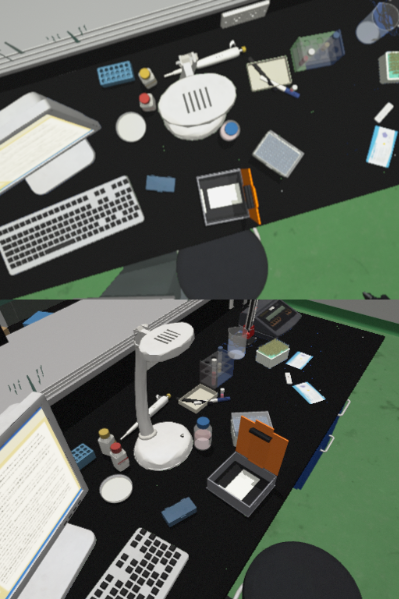

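The views show the blue slide box at about (160,184) in the top part of the picture. The grey case is at (225,197) with its orange lid standing open on the right (toward −y). A tall lamp stands behind it, and the tip box, media bottle and dish are nearby.

```bash
python3 - <<'E'
from h import *
f=1/.78
def sel(n,box):
    d=np.load(n+'1.npz');u0,v0,u1,v1=[int(x*f) for x in box]
    if n=='side': v0-=384;v1-=384
    return d['im'][v0:v1,u0:u1].reshape(-1,3).astype(int),d['P'][v0:v1,u0:u1].reshape(-1,3)
def rect(Q,t):
    q=cv2.minAreaRect(Q[:,:2].astype(np.float32)); print(t,len(Q),np.round(q[0],1),np.round(q[1],1),round(q[2],1),'z pct',np.nanpercentile(Q[:,2],[5,50,95]).round(1))
    print('   corners',cv2.boxPoints(q).round(0).tolist())
for n,b in [('top',(135,165,190,200)),('side',(150,490,205,530))]:
    c,P=sel(n,b); m=(c[:,0]>c[:,2]+25)&(P[:,2]>15)&(P[:,2]<40); rect(P[m],n+' slide')
for n,b in [('top',(190,160,268,230)),('side',(200,410,295,520))]:
    c,P=sel(n,b)
    m=(P[:,2]>38)&(P[:,2]<52)&(abs(c[:,2]-c[:,0])<25);rect(P[m],n+' rim')
    m=(c.min(1)>180)&(P[:,2]<15);rect(P[m],n+' recess')
    m=(c[:,2]>c[:,0]+60)&(P[:,2]>40);rect(P[m],n+' lid')
    Q=P[m]; print('lid top',Q[np.argsort(-Q[:,2])[:5]].round(0).tolist())
    w=Q-Q.mean(0);print('lid normal',np.linalg.svd(w,full_matrices=False)[2][2].round(3))
for t,b in [('tips',(250,125,308,182)),('media',(215,115,245,143)),('lamp',(155,45,240,142)),('dish',(112,108,149,146)),('buffer',(134,88,158,112))]:
    c,P=sel('top',b);m=P[:,2]>8;rect(P[m],t)
# heights profile on top image near case
d=np.load('top1.npz');P=d['P']
z=P[:,:,2]
print(np.nanmax(z[60:180,190:320]))
E
```

```text
top slide 659 [ 501.  -127.7] [84.7 47. ] 83.0 z pct [19.7 22.7 25.5]
   corners [[472.0, -167.0], [519.0, -173.0], [529.0, -89.0], [483.0, -83.0]]
side slide 766 [ 501.1 -129.6] [84.2 47.3] 83.4 z pct [20.4 22.8 24.8]
   corners [[473.0, -169.0], [520.0, -174.0], [529.0, -91.0], [482.0, -85.0]]
top rim 439 [ 470.2 -351.7] [155.2 210. ] 9.9 z pct [39.5 44.6 48. ]
   corners [[376.0, -262.0], [412.0, -468.0], [565.0, -442.0], [529.0, -235.0]]
top recess 923 [ 361.8 -368.8] [300.6  98.8] 29.5 z pct [0.9 3.9 7.2]
   corners [[207.0, -400.0], [255.0, -486.0], [517.0, -338.0], [468.0, -252.0]]
top lid 582 [ 468.8 -379.2] [140.5  23.7] 11.6 z pct [ 67.1 161.4 192.6]
   corners [[398.0, -382.0], [402.0, -405.0], [540.0, -377.0], [535.0, -353.0]]
lid top [[477.0, -385.0, 196.0], [463.0, -389.0, 196.0], [454.0, -390.0, 196.0], [459.0, -389.0, 195.0], [465.0, -389.0, 195.0]]
lid normal [ 0.163 -0.984 -0.067]
side rim 796 [ 521.  -332.6] [175.4 311.7] 75.3 z pct [38.7 44.3 48.5]
   corners [[348.0, -378.0], [649.0, -457.0], [694.0, -287.0], [393.0, -208.0]]
side recess 716 [ 459.4 -319.7] [58.4
[... 477 characters left out ...]
ct [52.2 70.  73.1]
   corners [[451.0, -454.0], [579.0, -548.0], [649.0, -453.0], [521.0, -359.0]]
media 740 [ 665.3 -330.9] [76.5 76.4] 78.2 z pct [ 19.9  75.7 381.4]
   corners [[620.0, -361.0], [695.0, -376.0], [710.0, -301.0], [636.0, -286.0]]
lamp 8246 [ 773.5 -243.8] [258.6 300.6] 88.2 z pct [ 19.4 390.9 393.8]
   corners [[619.0, -368.0], [920.0, -378.0], [928.0, -119.0], [627.0, -110.0]]
dish 1177 [686.  -41.8] [ 91.2 109. ] 75.9 z pct [11.3 14.7 18.1]
   corners [[622.0, -73.0], [728.0, -99.0], [750.0, -11.0], [644.0, 16.0]]
buffer 392 [760.4 -95.6] [68.4 38.5] 5.2 z pct [16.4 63.9 88.9]
   corners [[725.0, -80.0], [728.0, -118.0], [796.0, -112.0], [793.0, -73.0]]
396.4572998320649
```

View pics/wrist1.png

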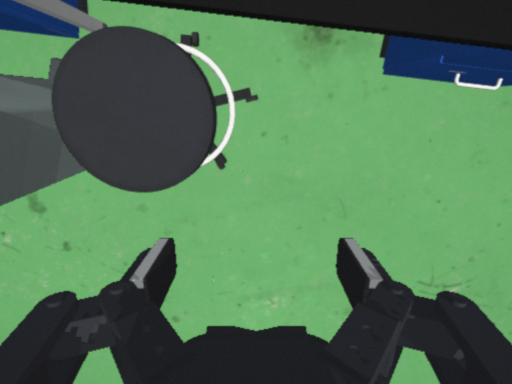

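apply_moves(plan=[[[2.9,-2.24,0,0,0,0,1],[2.9,-2.24,0,0,0,0,1],[2.9,-2.24,0,0,0,0,1],[2.9,-2.24,0,0,0,0,1],[2.9,-2.24,0,0,0,0,1],[2.9,-2.24,0,0,0,0,1],[2.9,-2.24,0,0,0,0,1],[2.9,-2.24,0,0,0,0,1],[2.9,-2.24,0,0,0,0,1],[2.9,-2.24,0,0,0,0,1],[2.9,-2.24,0,0,0,0,1],[2.9,-2.24,0,0,0,0,1]]])

```text
t: 1.15
ee_pos: [453.7, -204.7, 248.3]
tcp_rot: [0.0, 0.983, 0.184, -0.0]
ft_force: [1.2, -0.4, 0.5]
width: 85.3
finger_force: 0.0
```

apply_moves(plan=[[[0,0,0,0,0,-0.119,1],[0,0,0,0,0,-0.119,1],[0,0,0,0,0,-0.119,1],[0,0,0,0,0,-0.119,1],[0,0,0,0,0,-0.119,1],[0,0,0,0,0,-0.119,1],[0,0,0,0,0,-0.119,1],[0,0,0,0,0,-0.119,1],[0,0,0,0,0,-0.119,1]]])

```text
t: 1.9
ee_pos: [453.0, -206.3, 248.1]
tcp_rot: [-0.0, 0.75, 0.662, -0.0]
ft_force: [-0.8, -0.7, -0.3]
width: 85.5
finger_force: 0.0
```

```bash
cat >> h.py <<'E'
def goal(p,yaw):
    s=r.observe();M=rot(s['tcp_rot']);G=R.from_euler('z',yaw,degrees=True).as_matrix()@np.diag([1,-1,-1.])
    print('t',round(s['t'],2),'tcp',np.round(s['ee_pos'],1),'yaw',np.degrees(np.arctan2(M[1,0],M[0,0])).round(1),'F',np.round(s['ft_force'],1),'w',round(s['width'],1),'| d_tool cm',(M.T@(np.array(p)-s['ee_pos'])/10).round(2),'| turn',R.from_matrix(M.T@G).as_rotvec().round(3))
E
python3 - <<'E'
from h import *
from scipy.optimize import minimize
goal([501,-129,120],82.8)
# case fit: rim points in both views
for n in ['top','side']:
    d=np.load(n+'1.npz');P=d['P'].reshape(-1,3);c=d['im'].reshape(-1,3).astype(int)
    th=np.radians(-80.7);X=np.array([np.cos(th),np.sin(th)]);Y=np.array([-X[1],X[0]])
    rel=P[:,:2]-[459,-315];a=rel@X;b=rel@Y
    near=(abs(a)<85)&(abs(b)<95)&~(c[:,2]>c[:,0]+40)
    m=near&(P[:,2]>42)&(P[:,2]<50);Q=P[m,:2].astype(np.float32)
    q=cv2.minAreaRect(Q);print(n,'rim',len(Q),np.round(q[0],1),np.round(q[1],1),q[2],'z',np.median(P[m,2]))
    m=near&(P[:,2]<9)&(c.min(1)>150)&(abs(a)<65)&(abs(b)<45);Q=P[m,:2].astype(np.float32)
    q=cv2.minAreaRect(Q);print(n,'recess',len(Q),np.round(q[0],1),np.round(q[1],1),q[2],'z',np.median(P[m,2]))
    m=(c[:,2]>c[:,0]+60)&(abs(a)<140)&(abs(b)<95)&(P[:,2]>52);L=P[m]; 
    print('  lid y mid, by z:',[(z,*( (L[abs(L[:,2]-z)<8][:,:2]-[459,-315])@np.stack([X,Y]).T).mean(0).round(1)) for z in (65,100,140,175,192)])
im,P,T,K=cam('wrist');cv2.imwrite('pics/w2.png',im)
c=im.reshape(-1,3).astype(int);p=P.reshape(-1,3)
m=(c[:,0]>c[:,2]+25)&(p[:,2]>14)&(p[:,2]<40)&(abs(p[:,0]-501)<70)&(abs(p[:,1]+129)<80);q=cv2.minAreaRect(p[m][:,:2].astype(np.float32));print('wrist slide',m.sum(),np.round(q[0],1),np.round(q[1],1),q[2],np.median(p[m][:,2]))
E
```

```text
t 1.9 tcp [ 453.  -206.3  248.1] yaw 82.9 F [-0.8 -0.7 -0.3] w 85.5 | d_tool cm [ 8.27  3.81 12.81] | turn [-0.    -0.     0.001]
top rim 376 [ 457.7 -313.5] [142.1 130.4] 9.148499488830566 z 45.13271192686841
top recess 1036 [ 457.6 -319.3] [61.3 98.1] 9.271102905273438 z 3.8934741649345597
  lid y mid, by z: [(65, np.float64(64.3), np.float64(9.0)), (100, np.float64(66.2), np.float64(5.6)), (140, np.float64(68.5), np.float64(0.5)), (175, np.float64(71.3), np.float64(0.3)), (192, np.float64(73.0), np.float64(-2.4))]
side rim 498 [ 457.7 -316.4] [142.6 134.2] 9.4962158203125 z 45.22456669835873
side recess 776 [ 459.8 -321. ] [59. 82.] 11.010245323181152 z 4.236787419897212
  lid y mid, by z: [(65, np.float64(66.7), np.float64(-3.8)), (100, np.float64(68.7), np.float64(-4.3)), (140, np.float64(70.8), np.float64(-5.9)), (175, np.float64(72.9), np.float64(-4.4)), (192, np.float64(73.8), np.float64(-2.4))]
wrist slide 2605 [ 501.4 -129.7] [83.5 46.1] 83.29378509521484 23.307234731237827
```

View pics/w2.png

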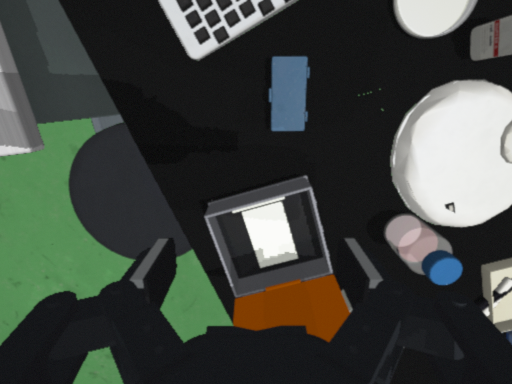

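The wrist picture shows the slide box at (289,94), nearly aligned with the tool and clear all round. The case's recess is at (268,233) with the lid behind it. All three views agree on the box to 1 mm.

apply_moves(plan=[[[2.06,0.96,1.5,0,0,0,1],[2.06,0.96,2.5,0,0,0,1],[2.06,0.96,2.5,0,0,0,1],[2.06,0.96,2.5,0,0,0,1],[0,0,2.0,0,0,0,1],[0,0,2.0,0,0,0,1],[0,0,0,0,0,0,1],[0,0,0,0,0,0,1]]])

```text
t: 2.62
ee_pos: [501.2, -129.6, 117.7]
tcp_rot: [-0.001, 0.752, 0.659, -0.001]
ft_force: [0.6, 0.1, 1.0]
width: 85.3
finger_force: 0.0
```

```bash
python3 - <<'E'
from h import *
im,P,T,K=cam('wrist')
c=im.reshape(-1,3).astype(int);p=P.reshape(-1,3)
m=(c[:,0]>c[:,2]+25)&(p[:,2]>14)&(p[:,2]<40)&(abs(p[:,0]-501)<70)&(abs(p[:,1]+129)<80);q=cv2.minAreaRect(p[m][:,:2].astype(np.float32));print('wrist slide',m.sum(),np.round(q[0],1),np.round(q[1],1),q[2],np.median(p[m][:,2]))
goal([501.3,-129.6,25],83.2)
E
```

```text
wrist slide 4797 [ 501.  -129.9] [85.6 46.6] 83.23727416992188 23.200978565204593
t 2.67 tcp [ 502.1 -129.9  118.8] yaw 82.4 F [ 0.2 -0.   0.7] w 85.7 | d_tool cm [ 0.02 -0.08  9.38] | turn [-0.     0.    -0.013]
```

apply_moves(plan=[[[0,-0.05,2.0,0,0,-0.01,1],[0,0,2.0,0,0,0,1],[0,0,2.0,0,0,0,1],[0,0,1.5,0,0,0,1],[0,0,1.0,0,0,0,1],[0,0,0.8,0,0,0,1],[0,0,0,0,0,0,1],[0,0,0,0,0,0,1]]], force=30)

```text
t: 3.33
ee_pos: [502.0, -129.8, 25.9]
tcp_rot: [0.0, 0.748, 0.663, 0.0]
ft_force: [0.0, -0.8, -0.3]
width: 85.1
finger_force: 0.0
```

apply_moves(plan=[[[0,0,0,0,0,0,0.45],[0,0,0,0,0,0,0.4],[0,0,0,0,0,0,0.3],[0,0,0,0,0,0,0.3],[0,0,0,0,0,0,0.3],[0,0,0,0,0,0,0.3],[0,0,0,0,0,0,0.3],[0,0,0,0,0,0,0.3],[0,0,0,0,0,0,0.3]]], force=30)

```text
t: 4.08
ee_pos: [501.8, -129.7, 26.0]
tcp_rot: [0.0, 0.748, 0.663, 0.0]
ft_force: [-1.0, 0.0, 5.6]
width: 40.0
finger_force: 29.4
```

apply_moves(plan=[[[0,0,-0.5,0,0,0,0.3],[0,0,-1,0,0,0,0.3],[0,0,-1.5,0,0,0,0.3],[0,0,-1.5,0,0,0,0.3],[0,0,0,0,0,0,0.3],[0,0,0,0,0,0,0.3]]])

```text
t: 4.58
ee_pos: [502.2, -129.8, 71.3]
tcp_rot: [0.001, 0.748, 0.663, 0.001]
ft_force: [0.5, -0.2, -1.2]
width: 39.8
finger_force: 30.7
```

```bash
python3 - <<'E'
from h import *
goal([501.3,-129.6,25],83.2)
im,P,T,K=cam('wrist')
i2,P2,T2,K2=cam('side')
s=i2[60:384,120:440]
cv2.imwrite('pics/g3.png',np.hstack([cv2.resize(im,(400,300)),cv2.resize(i2[220:310,170:290],(400,300))]))
for n,i,p in(('w',im,P),('s',i2,P2)):
    c=i.reshape(-1,3).astype(int);p=p.reshape(-1,3)
    m=(c[:,0]>c[:,2]+25)&(p[:,2]>10)&(p[:,2]<95)&(abs(p[:,0]-501)<70)&(abs(p[:,1]+129)<80);q=cv2.minAreaRect(p[m][:,:2].astype(np.float32));print('slide',n,m.sum(),np.round(q[0],1),np.round(q[1],1),q[2],np.percentile(p[m][:,2],[2,20,50,80,98]).round(1))
E
```

```text
t 4.58 tcp [ 502.2 -129.8   71.3] yaw 83.1 F [ 0.5 -0.2 -1.2] w 39.8 | d_tool cm [ 0.01 -0.1   4.63] | turn [ 0.002  0.    -0.002]
slide w 11722 [ 503.4 -130.1] [85.3 44. ] 83.12268829345703 [55.3 67.9 68.4 68.9 69.6]
slide s 235 [ 502.5 -129.5] [84.4 44.3] 83.68708801269531 [58.1 65.9 67.1 68.1 69.2]
```

View pics/g3.png

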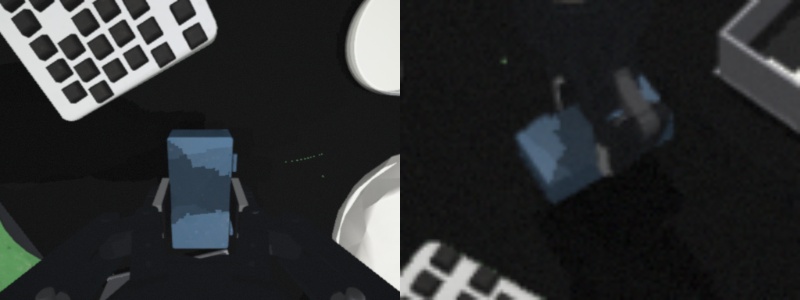

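The box is held level and square, with its body about 40 mm wide between the pads and the clasp bumps adding the rest. It moved rigidly with the lift, and its underside is about 26 mm below the TCP.

apply_moves(plan=[[[0,0,-1.5,0,0,0,0.3],[-1.44,-0.21,-1.5,0,0,0,0.3],[-2.3,-0.25,0,0,0,0,0.3],[-2.6,-0.25,0,0,0,0,0.3],[-2.6,-0.25,0,0,0,0,0.3],[-2.6,-0.25,0,0,0,0,0.3],[-2.6,-0.25,0,0,0,0,0.3],[-2.3,-0.25,0,0,0,0,0.3],[-1.9,-0.25,0,0,0,0,0.3],[-1.06,-0.14,0,0,0,-0.09,0.3],[0,0,0,0,0,-0.1,0.3],[0,0,0,0,0,-0.093,0.3]]])

```text
t: 5.68
ee_pos: [456.3, -320.5, 99.1]
tcp_rot: [-0.001, 0.646, 0.763, -0.0]
ft_force: [0.9, -0.1, -0.7]
width: 39.6
finger_force: 30.7
```

apply_moves(plan=[[[0,0,0,0,0,0,0.3],[0,0,0,0,0,0,0.3]]])

```text
t: 5.85
ee_pos: [456.9, -319.4, 99.5]
tcp_rot: [-0.001, 0.648, 0.761, 0.0]
ft_force: [-0.3, 0.2, -1.4]
width: 39.1
finger_force: 30.7
```

```bash
python3 - <<'E'
from h import *
goal([457.8,-320.2,30],99.3)
im,P,T,K=cam('wrist')
it,Pt,_,_=cam('top')
cv2.imwrite('pics/p4.png',np.hstack([cv2.resize(im,(400,300)),cv2.resize(it[200:290,235:355],(400,300))]))
c=im.reshape(-1,3).astype(int);p=P.reshape(-1,3)
m=(c[:,0]>c[:,2]+25)&(p[:,2]>80)&(p[:,2]<115)&(abs(p[:,0]-458)<70)&(abs(p[:,1]+320)<80);q=cv2.minAreaRect(p[m][:,:2].astype(np.float32));print('slide',m.sum(),np.round(q[0],1),np.round(q[1],1),q[2],np.median(p[m][:,2]))
th=np.radians(-80.7);X=np.array([np.cos(th),np.sin(th)]);Y=np.array([-X[1],X[0]])
rel=p[:,:2]-[457.3,-314.2];a=rel@X;b=rel@Y
m=(abs(a)<85)&(abs(b)<85)&(p[:,2]>42)&(p[:,2]<50);Q=p[m]
print('rim y lims',np.percentile(b[m],[.5,99.5]).round(1),'x min',np.percentile(a[m],.5).round(1),len(Q),np.median(Q[:,2]))
m=(abs(a)<60)&(abs(b)<50)&(p[:,2]<10)&(c.min(1)>120);print('recess',m.sum(),np.percentile(a[m],[1,99]).round(1),np.percentile(b[m],[1,99]).round(1))
E
```

```text
t 5.85 tcp [ 456.9 -319.4   99.5] yaw 99.2 F [-0.3  0.2 -1.4] w 39.1 | d_tool cm [-0.1   0.08  6.95] | turn [-0.001 -0.001 -0.002]
slide 11635 [ 458.  -318.8] [44.2 84.8] 9.19404411315918 96.52498288410254
rim y lims [-70.2  70.9] x min -63.2 4446 45.76146231289759
recess 1957 [-51.2 -17.4] [-29.2  39. ]
```

View pics/p4.png

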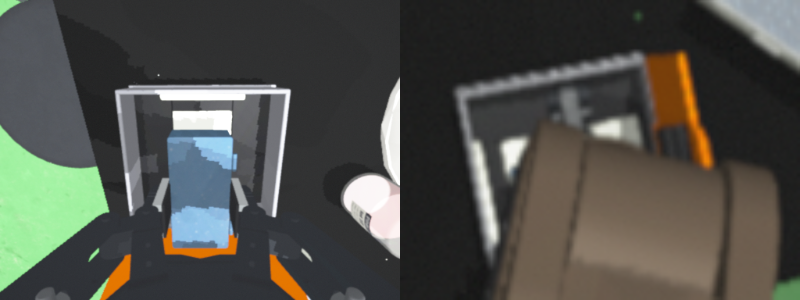

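The box hangs over the case and is aligned with it. The white recess shows ahead of it at (200,122), and the lid is clear of the gripper. I'll check the recess's front edge once more.

```bash
python3 - <<'E'
from h import *
im,P,T,K=cam('wrist')
c=im.reshape(-1,3).astype(int);p=P.reshape(-1,3)
th=np.radians(-80.7);X=np.array([np.cos(th),np.sin(th)]);Y=np.array([-X[1],X[0]])
rel=p[:,:2]-[457.3,-314.2];a=rel@X;b=rel@Y
for lo in range(-74,-10,4):
    m=(abs(b)<15)&(a>=lo)&(a<lo+4)&(p[:,2]<60)
    if m.sum(): print(lo,m.sum(),'z',np.percentile(p[m,2],[10,50,90]).round(1),'grey',np.median(c[m].min(1)))
m=(a>-38)&(a<-25)&(p[:,2]<12)&(abs(b)<60)&(c.min(1)>180); print('b lims',np.percentile(b[m],[1,99]))
goal([457.8,-320.2,30],99.3)
E
```

```text
-74 232 z [-0.4  0.4  1.2] grey 48.0
-70 190 z [-0.4  0.3  1.2] grey 36.0
-66 372 z [ 1.2 15.9 46.2] grey 170.0
-62 293 z [42.8 45.7 46.9] grey 252.0
-58 230 z [41.6 42.8 43.9] grey 255.0
-54 77 z [ 8.7  9.3 10.4] grey 112.0
-50 194 z [ 8.6  9.3 10.2] grey 98.5
-46 198 z [ 8.4  9.2 10.3] grey 88.0
-42 171 z [4.5 8.4 9.8] grey 241.0
-38 191 z [3.7 4.7 5.5] grey 254.0
-34 175 z [3.9 4.7 5.5] grey 241.0
-30 176 z [3.7 4.6 5.4] grey 237.0
-26 178 z [3.9 4.7 5.6] grey 236.0
-22 70 z [3.7 4.5 5.3] grey 234.0
b lims [-28.98762224  30.24327706]
t 6.0 tcp [ 457.3 -319.3  100. ] yaw 99.2 F [ 0.9 -0.9 -1.1] w 39.6 | d_tool cm [-0.09  0.04  7.  ] | turn [-0.    -0.    -0.001]
```

apply_moves(plan=[[[-0.3,0.05,0.5,0,0,0,0.3],[0,0,1.2,0,0,0,0.3],[0,0,1.5,0,0,0,0.3],[0,0,1.5,0,0,0,0.3],[0,0,1.0,0,0,0,0.3],[0,0,0.6,0,0,0,0.3],[0,0,0.2,0,0,0,0.3],[0,0,0,0,0,0,0.3],[0,0,0,0,0,0,0.3]]])

```text
t: 6.75
ee_pos: [458.7, -322.7, 35.6]
tcp_rot: [0.0, 0.647, 0.762, 0.0]
ft_force: [-0.3, 0.0, -0.7]
width: 39.5
finger_force: 30.7
```

apply_moves(plan=[[[0,0,0.1,0,0,0,0.3],[0,0,0.1,0,0,0,0.3],[0,0,0.1,0,0,0,0.3],[0,0,0,0,0,0,0.3],[0,0,0,0,0,0,0.3]]])

```text
t: 7.17
ee_pos: [458.4, -322.6, 32.4]
tcp_rot: [0.0, 0.647, 0.762, -0.0]
ft_force: [0.7, -0.2, -1.6]
width: 39.8
finger_force: 30.7
```

```bash
python3 - <<'E'
from h import *
goal([457.8,-322,30],99.3)
im,P,T,K=cam('wrist')
c=im.reshape(-1,3).astype(int);p=P.reshape(-1,3)
th=np.radians(-80.7);X=np.array([np.cos(th),np.sin(th)]);Y=np.array([-X[1],X[0]])
rel=p[:,:2]-[457.3,-314.2];a=rel@X;b=rel@Y
m=(c[:,0]>c[:,2]+25)&(p[:,2]>10)&(p[:,2]<50)&(abs(a)<60)&(abs(b)<50)
print('slide a',np.percentile(a[m],[1,99]).round(1),'b',np.percentile(b[m],[1,99]).round(1),'z',np.percentile(p[m,2],[5,50,95]).round(1))
E
```

```text
t 7.17 tcp [ 458.4 -322.6   32.4] yaw 99.3 F [ 0.7 -0.2 -1.6] w 39.8 | d_tool cm [ 0.07 -0.05  0.24] | turn [0.    0.    0.001]
slide a [-33.6  49.4] b [-20.3  20.9] z [27.3 29.5 30.4]
```

apply_moves(plan=[[[0,0,0.05,0,0,0,0.3],[0,0,0.05,0,0,0,0.3],[0,0,0.05,0,0,0,0.3],[0,0,0.05,0,0,0,0.3],[0,0,0,0,0,0,0.3],[0,0,0,0,0,0,0.3]]])

```text
t: 7.72
ee_pos: [458.3, -322.5, 30.2]
tcp_rot: [-0.0, 0.647, 0.762, -0.0]
ft_force: [0.5, -0.1, -0.3]
width: 39.8
finger_force: 30.7
```

```bash
python3 - <<'E'
from h import *
goal([457.8,-322,30],99.3)
im,P,T,K=cam('wrist')
c=im.reshape(-1,3).astype(int);p=P.reshape(-1,3)
m=(c[:,0]>c[:,2]+25)&(p[:,2]>10)&(p[:,2]<50)&(abs(p[:,0]-458)<60)&(abs(p[:,1]+320)<60)
print('z',np.percentile(p[m,2],[5,50,95]).round(1));goal([457.8,-322,30],99.3)
E
```

```text
t 7.72 tcp [ 458.3 -322.5   30.2] yaw 99.3 F [ 0.5 -0.1 -0.3] w 39.8 | d_tool cm [ 0.06 -0.04  0.02] | turn [-0.    -0.     0.001]
z [25.8 27.3 28.3]
t 7.77 tcp [ 458.4 -322.6   30.3] yaw 99.3 F [-0.2 -0.4 -0.6] w 40.1 | d_tool cm [ 0.07 -0.05  0.03] | turn [-0.     0.     0.001]
```

Near contact; a little further, until the force shows it touching.

apply_moves(plan=[[[0,0,0.04,0,0,0,0.3],[0,0,0.04,0,0,0,0.3],[0,0,0,0,0,0,0.3],[0,0,0,0,0,0,0.3]]])

```text
t: 8.1
ee_pos: [458.4, -322.6, 30.1]
tcp_rot: [0.0, 0.647, 0.762, -0.0]
ft_force: [-2.9, 1.3, 6.5]
width: 39.4
finger_force: 31.5
```

It has touched down (6.5 N). Release it and lift straight up.

apply_moves(plan=[[[0,0,0,0,0,0,0.5],[0,0,0,0,0,0,0.6],[0,0,0,0,0,0,0.75],[0,0,0,0,0,0,0.75],[0,0,0,0,0,0,0.75],[0,0,-1,0,0,0,0.75],[0,0,-2,0,0,0,0.75],[0,0,-3,0,0,0,0.75],[0,0,-4,0,0,0,0.75],[0,0,-4,0,0,0,0.5],[0,0,-4,0,0,0,0],[0,0,-3,0,0,0,0]]])

```text
t: 9.1
ee_pos: [458.9, -322.4, 243.9]
tcp_rot: [0.002, 0.647, 0.762, 0.0]
ft_force: [1.8, -0.2, 0.7]
width: 28.5
finger_force: 0.0
```

```bash
python3 - <<'E'
from h import *
goal([457.8,-322,30],99.3)
im,P,T,K=cam('wrist')
it,Pt,_,_=cam('side')
cv2.imwrite('pics/p5.png',np.hstack([cv2.resize(im,(400,300)),cv2.resize(it[120:279,240:452],(400,300))]))
th=np.radians(-80.7);X=np.array([np.cos(th),np.sin(th)]);Y=np.array([-X[1],X[0]])
for n,i,p in(('w',im,P),('s',it,Pt)):
    c=i.reshape(-1,3).astype(int);p=p.reshape(-1,3);rel=p[:,:2]-[457.3,-314.2];a=rel@X;b=rel@Y
    m=(c[:,0]>c[:,2]+25)&(p[:,2]>6)&(p[:,2]<60)&(abs(a)<60)&(abs(b)<50)
    print(n,'slide a',np.percentile(a[m],[1,99]).round(1),'b',np.percentile(b[m],[1,99]).round(1),'z',np.percentile(p[m,2],[5,50,95]).round(1))
    m=(c[:,2]>c[:,0]+60)&(a>50)&(a<130)&(abs(b)<90)&(p[:,2]>50)
    if m.sum(): print(' lid top',p[m,2].max(),[(z,a[m&(abs(p[:,2]-z)<8)].mean().round(1)) for z in(65,100,140,175,190)])
    m=(a>80)&(a<300)&(abs(b)<150)&(p[:,2]>62)&(p[:,2]<78)
    if m.sum():print(' tips a min',np.percentile(a[m],1),'b',np.percentile(b[m],[1,99]))
E
```

```text
t 9.1 tcp [ 458.9 -322.4  243.9] yaw 99.4 F [ 1.8 -0.2  0.7] w 28.5 | d_tool cm [ 0.1  -0.16 21.39] | turn [0.003 0.002 0.001]
w slide a [-33.6  48.6] b [-21.9  20.5] z [26.  27.3 28.5]
 lid top 195.43385811435016 [(65, np.float64(67.8)), (100, np.float64(69.7)), (140, np.float64(71.8)), (175, np.float64(73.8)), (190, np.float64(75.0))]
 tips a min 112.71669869358938 b [ 25.97924745 127.87682057]
s slide a [-34.1  47.1] b [-23.2  20.2] z [24.2 26.7 28.9]
 lid top 195.33390143545842 [(65, np.float64(67.9)), (100, np.float64(69.7)), (140, np.float64(71.8)), (175, np.float64(74.0)), (190, np.float64(74.9))]
 tips a min 113.50125287724707 b [ 35.39504854 149.36088294]
```

View pics/p5.png

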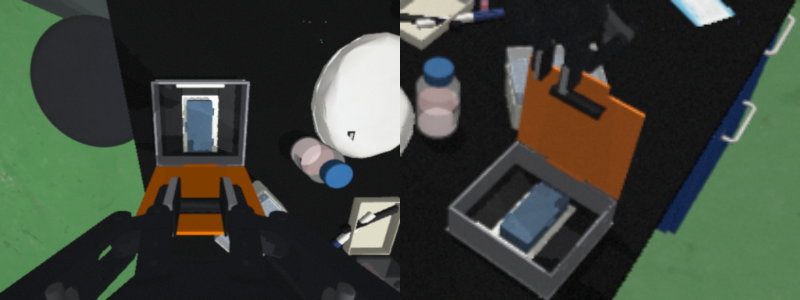

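The slide box sits level in the recess (top at 27 mm). The lid stands at about 1.63 rad, and the space behind it is free above the tip box. Next, the closed fingers go behind the lid.

apply_moves(plan=[[[-2,0,-0.3,0,0,0,0],[-2.5,0,0,0,0,0,0],[-2.5,0,0,0,0,0,0],[-2.7,-0.02,0,0,0,0,0],[0,0,2,0,0,0,0],[0,0,2,0,0,0,0],[0,0,1.7,0,0,0,0],[0,0,0,0,0,0,0],[0,0,0,0,0,0,0]]])

```text
t: 9.95
ee_pos: [473.3, -417.8, 184.9]
tcp_rot: [-0.001, 0.647, 0.762, 0.0]
ft_force: [-0.1, 0.0, 0.1]
width: -0.3
finger_force: 0.0
```

```bash
cat >> h.py <<'E'
th=np.radians(-80.7);X=np.array([np.cos(th),np.sin(th)]);Y=np.array([-X[1],X[0]])
def ab():
    s=r.observe();d=np.array(s['ee_pos'])[:2]-[457.3,-314.2];print('t',round(s['t'],2),'a,b,z',(d@X).round(1),(d@Y).round(1),round(s['ee_pos'][2],1),'F',np.round(s['ft_force'],1),'w',round(s['width'],1))
E
python3 -c "
from h import *
ab();goal([458,-322,190],99.3)"
```

```text
t 9.95 a,b,z 104.8 -1.0 184.9 F [-0.1  0.   0.1] w -0.3
t 9.95 tcp [ 473.3 -417.8  184.9] yaw 99.3 F [-0.1  0.   0.1] w -0.3 | d_tool cm [ 9.7   0.05 -0.49] | turn [-0.002 -0.002  0.001]
```

apply_moves(plan=[[[0.8,0.1,-0.3,0,0,0,0],[0.8,0,-0.2,0,0,0,0],[0.8,0,0,0,0,0,0],[0.9,0,0,0,0,0,0],[1.23,0,0.15,0,0,0,0],[1.23,0,0.25,0,0,0,0],[1.18,0,0.4,0,0,0,0],[1.17,0,0.45,0,0,0,0],[0,0,0,0,0,0,0]]])

```text
t: 10.7
ee_pos: [461.3, -334.4, 177.6]
tcp_rot: [-0.001, 0.646, 0.763, 0.0]
ft_force: [0.2, 0.8, -0.0]
width: 0.3
finger_force: 0.0
```

```bash
python3 - <<'E'
from h import *
ab()
it,Pt,_,_=cam('side')
cv2.imwrite('pics/p6.png',cv2.resize(it[100:300,200:466],(532,400)))
E
```

```text
t 10.7 a,b,z 20.6 0.7 177.6 F [ 0.2  0.8 -0. ] w 0.3
```

View pics/p6.png

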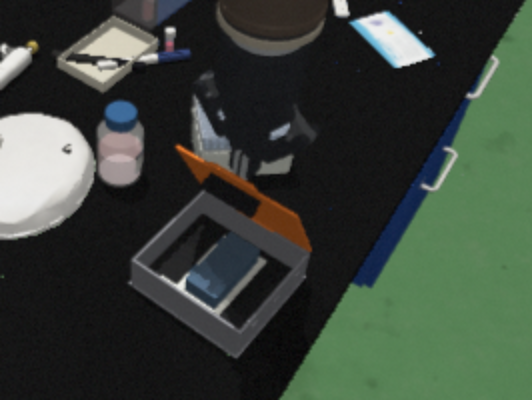

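The lid is swinging forward, pushed by the fingertips, and the box still lies in the recess. I'll keep following the arc.

apply_moves(plan=[[[0.9,0,0.65,0,0,0,0],[0.9,0,0.7,0,0,0,0],[0.91,0,0.82,0,0,0,0],[0.91,0,0.88,0,0,0,0],[0.75,0,1.0,0,0,0,0],[0.7,0,1.03,0,0,0,0],[0.55,0,1.13,0,0,0,0],[0.45,0,1.15,0,0,0,0],[0.25,0,0.9,0,0,0,0],[0.2,0,0.9,0,0,0,0],[0,0,0,0,0,0,0],[0,0,0,0,0,0,0]]])

```text
t: 11.75
ee_pos: [450.8, -273.5, 85.9]
tcp_rot: [-0.001, 0.647, 0.762, -0.0]
ft_force: [-0.1, 0.2, 0.6]
width: -0.2
finger_force: 0.3
```

```bash
python3 - <<'E'
from h import *
ab()
it,P,_,_=cam('side')
c=it.reshape(-1,3).astype(int);p=P.reshape(-1,3);rel=p[:,:2]-[457.3,-314.2];a=rel@X;b=rel@Y
m=(c[:,2]>c[:,0]+60)&(a>-90)&(a<75)&(abs(b)<75)&(p[:,2]>30)&(p[:,2]<150)
k=np.polyfit(a[m],p[m,2],1);print('lid slope',-k[0],'z at a=-50',np.polyval(k,-50),'a range',np.percentile(a[m],[1,99]),m.sum())
E
```

```text
t 11.75 a,b,z -41.2 0.1 85.9 F [-0.1  0.2  0.6] w -0.2
lid slope 0.16952227591386757 z at a=-50 70.82239972237613 a range [-74.32733491  69.22842571] 1957
```

apply_moves(plan=[[[0.5,0,0.3,0,0,0,0],[0.5,0,0.3,0,0,0,0],[0,0,0.3,0,0,0,0],[0,0,0.2,0,0,0,0],[0,0,0.2,0,0,0,0],[0,0,0.1,0,0,0,0],[0,0,0,0,0,0,0]]])

```text
t: 12.38
ee_pos: [449.8, -263.2, 72.5]
tcp_rot: [0.0, 0.647, 0.762, 0.0]
ft_force: [0.7, 2.0, 2.0]
width: -0.2
finger_force: 1.2
```

apply_moves(plan=[[[0,0,0.1,0,0,0,0],[0,0,0.1,0,0,0,0],[0,0,0.1,0,0,0,0],[0,0,0,0,0,0,0],[0,0,0,0,0,0,0]]])

```text
t: 12.8
ee_pos: [449.3, -264.2, 69.2]
tcp_rot: [-0.0, 0.647, 0.762, -0.0]
ft_force: [0.2, -0.6, 0.5]
width: 0.1
finger_force: 0.0
```

apply_moves(plan=[[[0,0,0.1,0,0,0,0],[0,0,0.1,0,0,0,0],[0,0,0,0,0,0,0],[0,0,0,0,0,0,0]]])

```text
t: 13.13
ee_pos: [449.4, -264.1, 67.3]
tcp_rot: [-0.0, 0.647, 0.762, -0.0]
ft_force: [-0.7, -0.0, 0.9]
width: -0.2
finger_force: 0.3
```

apply_moves(plan=[[[0,0,0.05,0,0,0,0],[0,0,0.05,0,0,0,0],[0,0,0,0,0,0,0],[0,0,0,0,0,0,0]]])

```text
t: 13.47
ee_pos: [449.5, -264.1, 66.5]
tcp_rot: [0.0, 0.647, 0.762, -0.0]
ft_force: [-0.2, -0.3, 2.0]
width: 0.1
finger_force: 1.0
```

apply_moves(plan=[[[0,0,0.05,0,0,0,0],[0,0,0.05,0,0,0,0],[0,0,0.05,0,0,0,0],[0,0,0,0,0,0,0],[0,0,0,0,0,0,0]]])

```text
t: 13.88
ee_pos: [449.6, -264.1, 66.0]
tcp_rot: [0.0, 0.647, 0.762, -0.0]
ft_force: [-5.5, 0.9, 17.8]
width: 0.3
finger_force: 9.1
```

```bash
cat > lid.py <<'E'
from h import *
ab()
it,P,_,_=cam('side')
c=it.reshape(-1,3).astype(int);p=P.reshape(-1,3);rel=p[:,:2]-[457.3,-314.2];a=rel@X;b=rel@Y
m=(c[:,2]>c[:,0]+60)&(a>-90)&(a<75)&(abs(b)<75)&(p[:,2]>30)&(p[:,2]<150)
k=np.polyfit(a[m],p[m,2],1);print('lid slope',-k[0],'z at a=-50,60',np.polyval(k,[-50,60]),m.sum())
E
python3 lid.py
```

```text
t 13.88 a,b,z -50.7 0.5 66.0 F [-5.5  0.9 17.8] w 0.3
lid slope 0.018444789098389473 z at a=-50,60 [52.1729964 50.1440696] 2068
```

apply_moves(plan=[[[0,0,0.05,0,0,0,0],[0,0,0,0,0,0,0],[0,0,0,0,0,0,0]]])

```text
t: 14.18
ee_pos: [449.6, -264.1, 65.9]
tcp_rot: [0.0, 0.647, 0.762, -0.0]
ft_force: [-6.7, 2.5, 23.3]
width: 0.2
finger_force: 11.8
```

apply_moves(plan=[[[0,0,-0.1,0,0,0,0],[0,0,-0.2,0,0,0,0],[0,0,-0.4,0,0,0,0],[0,0,-0.6,0,0,0,0],[0,0,-0.6,0,0,0,0],[0,0,0,0,0,0,0],[0,0,0,0,0,0,0]]])

```text
t: 14.77
ee_pos: [450.0, -264.0, 83.9]
tcp_rot: [0.001, 0.647, 0.762, 0.0]
ft_force: [0.3, 0.2, 0.2]
width: 0.1
finger_force: 0.0
```

```bash
python3 lid.py
```

```text
t 14.77 a,b,z -50.7 0.9 83.9 F [0.3 0.2 0.2] w 0.1
lid slope 0.023127583239127534 z at a=-50,60 [52.95716661 50.41313246] 2226
```

It is latched, resting at about 0.02. Retreat well clear and take one last look.

apply_moves(plan=[[[0,0,-2,0,0,0,0],[0,0,-3,0,0,0,0],[0,0,-3,0,0,0,0],[0,0,-3,0,0,0,0],[0,0,-2,0,0,0,0],[0,0,0,0,0,0,0],[0,0,0,0,0,0,0],[0,0,0,0,0,0,0],[0,0,0,0,0,0,0],[0,0,0,0,0,0,0]]])

```text
t: 15.65
ee_pos: [448.9, -263.6, 212.2]
tcp_rot: [-0.001, 0.647, 0.762, -0.0]
ft_force: [-0.2, -0.5, -0.6]
width: 0.3
finger_force: 0.0
```

```bash
python3 lid.py; python3 -c "
from h import *
i=cam('side')[0];cv2.imwrite('pics/end.png',i)"
```

```text
t 15.65 a,b,z -51.2 -0.1 212.2 F [-0.2 -0.5 -0.6] w 0.3
lid slope 0.005157609820030948 z at a=-50,60 [51.88005053 51.31271345] 3509
```

View pics/end.png

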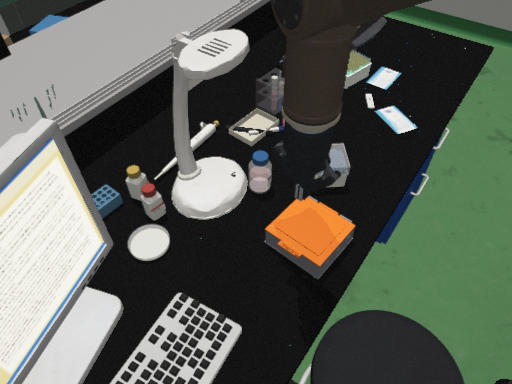

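The lid is shut flat on the case at (310,233), the gripper is clear, and the bystanders stand where they did at the start.

```bash
python3 -c "
from rig import r
print(r.close_job())"
```

```text
the job is handed in; nothing more can be done
None
```

The slide box lies flat and right way up in the recess, the lid is latched shut and stays so by itself, the bystanders look undisturbed in the final picture, and the job was handed in at about 16 s.

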